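# Set the unwind stand and hang the wide label roll

## Task

Get the unwind stand ready for the wide label roll: hold the sliding upright's release bar up, slide the upright along to the notch where its cradle fits the wide roll's shaft, and let go of the bar so that it catches. Then take the wide roll from the tray and lower it, without dropping it, so that the necks of its shaft lie in the two cradles; leave the narrow roll and the roll of tape where they are.

Things in the scene. Friction and masses are not known exactly. Their poses are not given: they have to be found in the camera images.
- stand: Unwind stand fixed to the table: aluminium rail 370 x 60 mm, top 32 mm high, fixed upright near one end, sliding upright, notched steel rack along its front, idler roller (top 64 mm high) 100 mm behind the centre line. Origin on the table under the fixed cradle; y along the rail from the fixed towards the sliding upright, x to the back (idler), z up. Rail from y = -40 to +330 mm.
- cradle_fixed (a point): Cradle of the fixed upright: where a seated shaft neck's axis lies, 105 mm above the table, at the stand's x = 0, y = 0. Each upright is a steel plate 8 mm thick (along y), 64 mm wide at its top, 123 mm high, with an open 90 degree V in the top: the cradle.
- cradle_slide (a point): Cradle of the sliding upright, of the same shape: seated axis 105 mm above the table, at the stand's x = 0, y = 100 mm + joint carriage. Axes as the stand's.
- carriage (a joint): Place of the sliding upright along the stand's +y, m; the cradles are 0.100 + this apart. Notches every 20 mm at 0, 0.020, 0.040 ... 0.160, with about 2 mm play either way. It slides with a few newtons while the release bar is up and is locked while it is down. It starts in a notch at 0.100 to 0.160, that is, with the cradles too far apart.
- release_bar (a joint): Angle of the sliding upright's release bar, rad: 0 down, pawl in a notch; about 0.22 pawl just clear of the rack; 0.40 upper stop. A spring presses it down (3 to 5 N at the grip). Let go between notches, the pawl slides off the tooth into the nearest notch and draws the upright along.
- release_grip (a point): Centre of the release bar's black grip: 58 mm long (stand's x), 16 wide (y), 15 high. Bar down: at stand x = -102 mm, 58 mm above the table, 28 mm further along +y than the sliding cradle. It hinges about a level axis (y) 117 mm behind: lifted 26 mm the pawl is just free, 35 mm (0.30 rad, 5 mm back) well free. Pinch it from above by its long sides.
- tray: Plywood tray fixed to the table, 290 x 230 mm, floor 12 mm high, rims 24 mm high at its two x ends. Origin on the table under its centre. Both rolls lie in it on wooden chocks (19 mm above the table), shafts along the tray's y, one 75 mm to -x and one 75 mm to +x of the centre; either roll may be in either place.
- wide_center (a point): Centre of the wide label roll, about 0.34 kg, on its axis: white paper 60 mm in diameter, 80 mm wide, on a metal shaft 196 mm long, along y (either way round; x and z turn with it). Each end: 20 mm thick, then a neck 12 mm thick, 18 mm long, its middle 80 mm from the centre, then a 20 mm collar. Centre 43 mm high in the tray. Grip it across the diameter from above.
- narrow_center (a point): Centre of the narrow label roll (a bystander): paper 60 mm in diameter but only 45 mm wide, shaft 156 mm long, necks 120 mm apart.
- tape_center (a point): Bystander: a roll of clear tape lying flat in front of the stand near the fixed upright, 90 mm across and 48 mm high; its centre, half-way up.
Things that resemble listed ones, but are neither listed nor needed, are in the scene too. Leave any red look-alike of the part that bears wide_center alone.

How it is judged:
By the outcome, as a careful person would: the job done as asked, in the order asked, and still so for the second after the job is handed in, with the robot touching nothing.
It also fails if it takes over 53 s, if anything falls off the work surface, if the arm or the gripper's body presses on something with over 40 N, if the wrist force passes 120 N, or if a joint passes its speed limit or range.

## Robot

A 6-joint arm with a two-finger parallel gripper is mounted at the origin on the work surface. World frame = base frame: x ahead of the robot, y to its left, z up, the work surface at z = 0. Lengths are in m, angles in rad, forces in N, time in s.
With the tool pointing down it reaches from about 0.25 to 0.8 m from the base axis. Payload 8.5 kg.
Tool frame: the origin (TCP) lies at the very end of the fingers, on their centre line; the grasp point (between the pads) lies 19 mm behind it (bot.grip_point_offset is the distance from the TCP to the grasp point, in m); z points along the fingers, x is the direction in which the jaws open and shut, and the axes are right-handed (so a half turn about z gives the same grasp; the last joint's range is limited). The gripper opens to 85 mm and grips with 20 to 120 N. Pads are 22 mm wide; open, the fingers measure 114 mm over their backs; the gripper's body (76 mm by 85 mm) begins 54 mm behind the grasp point. The pads swing forward as they close: fully open they stand 13 mm farther back than shut.
Start: joints at [-1.127, 0.238, -0.013, 1.319, 0, 1.571], TCP at [0.225, -0.474, 0.231] pointing down, gripper open.
Joint ranges: [-2.66, 2.66], [-1.03, 1.9], [-1.14, 1.46], [-1.82, 2.27], [-1.45, 1.34], [-3.14, 3.14]. Speed limits (rad/s): [2.22, 2.22, 2.79, 3.14, 3.14, 3.14].

## Interface

Orientations are given as a unit quaternion [x, y, z, w].
In Python, from bench import bot gives the robot as it stands.
- The arm moves only by the tool drive_tool, never from a script. Its argument "increments" is a list of rows, each a list of 3 entries, a list of its own where there are three numbers: the gripper command: -1 is shut, 1 is fully open, values between are in proportion, then the shift along the tool's x, y, z in units of 0.4 m (1.0 is 0.4 m), then the turn about the tool's z in units of 90 degrees (1.0 is 90 degrees). A call has exactly 10 rows; each row is the pose to reach, as a shift and turn from the pose commanded when the call began, along the tool's axes at that moment; what a row does not reach only later rows make up. A row lasts 1/12 s, in which the tool goes at most 41.7 mm and 7.16 degrees, less where a joint would pass 70% of its speed; a pose out of reach is approached as far as the arm can. A call with a number of a shift or a turn outside -1 to 1 is refused whole. A call with a gripper value outside its range is refused whole. The fingers move at their own pace and stop on an object; "newtons" is the grip in N (left out, the last holds). Time passes only in rows, so rows that repeat a pose let the fingers close, or fill a call up. It gives the time, the measured TCP pose, the force and the opening at its end, in the units of the state.
- bot.state(): the state, without advancing time (a new reading comes with each control period).
- bot.get_image(name): name is "scene" or "top" or "wrist"; returns the picture (480x640x3 uint8, red, green, blue); there is no depth.
- bot.camera_info(name): a dict with "fx", "fy", "cx", "cy" (pixels), "k1" (the pictures are not rectified: a ray, as slopes to the right and down, at radius r is drawn at 1 + k1 r^2 times it, then the intrinsics apply), "extrinsics" (4x4, takes a point from camera to world coordinates). Camera axes: x right, y up, looking along -z (the intrinsics and any distortion apply to the point x, -y, -z); pixel columns grow to the right and rows downward; lengths in m; the calibration is good to about 2 mm. A picture is of the moment at which its call begins: read the wrist's pose just before it. camera_info takes no time and is no camera call; for the wrist camera it gives the pose at the moment of the call.
- bot.sign_off(): hands the job in, once; it reports no verdict.
The state is a dict: "time_s": time; "joint_positions": joint angles; "qvel": joint speeds; "joint_efforts": joint torques, N m; "eef_pos": TCP position; "tcp_rot": TCP orientation; "ft_force": force on the tool from outside, world axes, zero at the start; "moment": the same for the moment, N m; "finger_gap": finger opening in m.
Only numpy, scipy, OpenCV 4.12 (cv2) and the standard library are available. Lean on these libraries where they do the work, as an engineer would, in place of code of your own. Each camera call takes 0.05 s, during which the arm holds its last target.

## Working session

There is one attempt and no reset: what is moved stays moved. The work goes in short steps, Python scripts to look and compute and a tool call to move; the robot and the scene stay as the last step left them, time stands still between calls to the robot, and variables do not carry over. Pictures are saved under pics/ and viewed, and the job is handed in when it is done.

Besides the shell and the picture viewer there is one more tool, called after "Call:" by a JSON object that holds its "method" and its "body", one argument or row to a line. drive_tool: Moves the arm, as the interface text tells. Shifts and turns lie within -1 to 1; 1 stands for 0.4 m of shift or 90 degrees of turn. Its arguments: {"type":"object","properties":{"increments":{"type":"array"},"newtons":{"type":"number"}},"required":["increments"]}

```bash
ls; mkdir -p pics; python3 - <<'E'
from bench import bot
import cv2, numpy as np
print(bot.state())
for n in ["scene","top","wrist"]:
    print(n,bot.camera_info(n))
    im=bot.get_image(n); cv2.imwrite(f"pics/{n}0.png",im[:,:,::-1])
E
```

```text
pics
{'time_s': 0.0, 'joint_positions': array([-1.12701183e+00,  2.38801354e-01, -1.42760832e-02,  1.31919830e+00,
        1.27881446e-05,  1.57076094e+00]), 'qvel': array([-0.00073081, -0.00155739,  0.00062057,  0.00079951,  0.00041824,
        0.00161074]), 'joint_efforts': array([-3.23416913e-03, -5.38778329e+01,  3.46440268e+01,  1.83049310e-02,
        9.14076418e-05,  1.18437706e-05]), 'eef_pos': array([ 0.22523494, -0.47375867,  0.23065834]), 'tcp_rot': array([ 8.45396830e-01, -5.34138234e-01, -6.21915752e-04, -4.00532871e-04]), 'ft_force': array([ 0.29877087, -0.32300495, -0.28815583]), 'moment': array([-0.04930985, -0.02254254, -0.02904771]), 'finger_gap': 0.08557497575431225}
scene {'fx': 488.6576032273479, 'fy': 488.6576032273479, 'cx': 321.20567237680007, 'cy': 242.41159462397445, 'k1': 0.03561757029872038, 'extrinsics': array([[-0.05871544, -0.65647901,  0.75205572,  1.27749973],
       [ 0.99825796, -0.04298172,  0.04041796,  0.02601025],
       [ 0.0057911 ,  0.75311877,  0.65785909,  0.83486485],
       [ 0.        ,  0.        ,  0.        ,  1.        ]])}
top {'fx'
[... 177 characters left out ...]
01, -7.66178862e-02,
         3.03929168e-01],
       [-9.99954517e-01,  9.48501216e-03, -9.99175016e-04,
        -1.16377974e-03],
       [-2.69470844e-04,  7.66239273e-02,  9.97060029e-01,
         1.42662622e+00],
       [ 0.00000000e+00,  0.00000000e+00,  0.00000000e+00,
         1.00000000e+00]])}
wrist {'fx': 417.8076897650562, 'fy': 417.8076897650562, 'cx': 314.37683349057295, 'cy': 237.0038710177301, 'k1': -0.016184617022037977, 'extrinsics': array([[ 0.42954542,  0.86993866,  0.24227558,  0.28654941],
       [-0.90304421,  0.4142059 ,  0.1137745 , -0.4444051 ],
       [-0.00137514, -0.26765688,  0.96351331,  0.37281977],
       [ 0.        ,  0.        ,  0.        ,  1.        ]])}
```

View pics/top0.png

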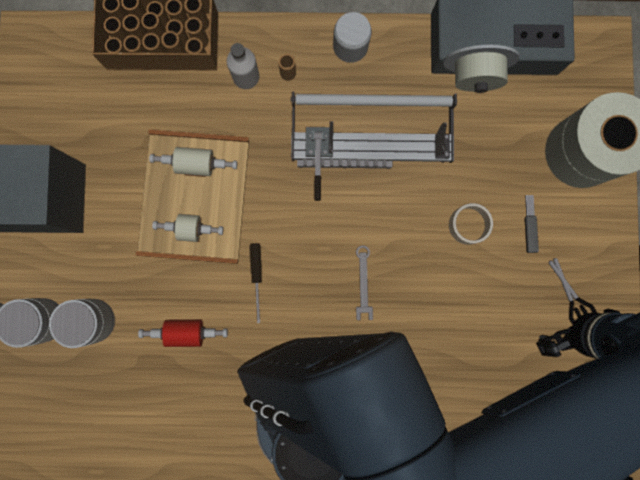

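View pics/scene0.png

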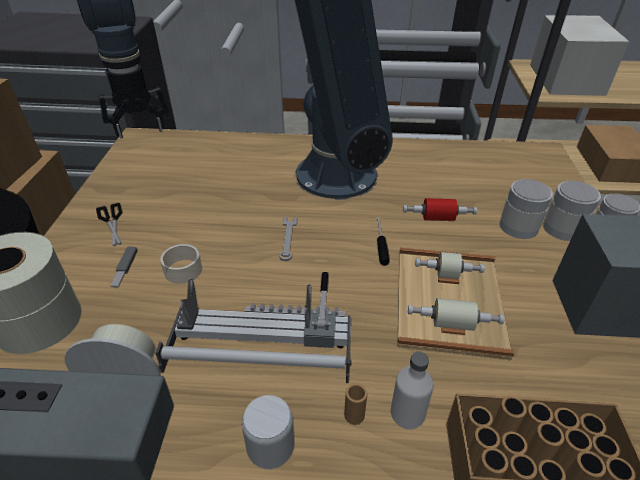

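View pics/wrist0.png

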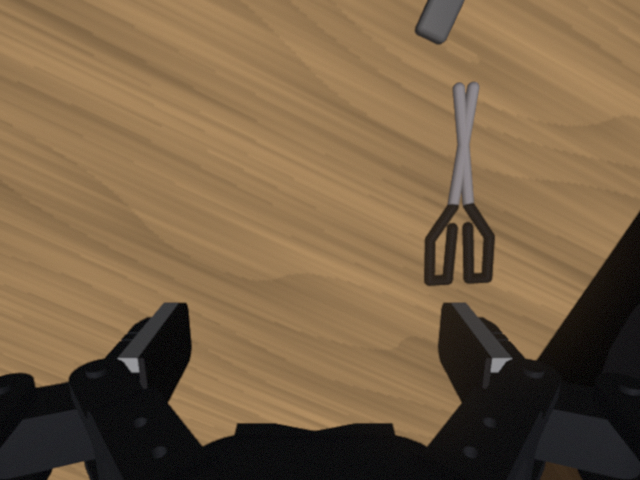

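The top view shows three things that could be taken for the wide roll: the wider white roll at (193,162), the narrow white roll at (187,228) and the red look-alike at (182,333). By the description (80 mm paper), the one at (193,162) is the target. The stand's fixed upright is at (448,140), the sliding one at about (318,140), the grip at about (318,188), and the tape at (472,223). I'll check the choice in enlarged crops.

```bash
cat > h.py <<'E'
import numpy as np, cv2
from bench import bot
def ray(n,uv,ci=None):
    ci=ci or bot.camera_info(n)
    K=np.array([[ci['fx'],0,ci['cx']],[0,ci['fy'],ci['cy']],[0,0,1.]])
    p=cv2.undistortPoints(np.array([[uv]],float),K,np.array([ci['k1'],0,0,0]))[0,0]
    E=np.array(ci['extrinsics']); d=E[:3,:3]@np.array([p[0],-p[1],-1.]); return E[:3,3],d
def onz(n,uv,z,ci=None):
    o,d=ray(n,uv,ci); return o+d*(z-o[2])/d[2]
def proj(n,P,ci=None):
    ci=ci or bot.camera_info(n)
    E=np.array(ci['extrinsics']); c=E[:3,:3].T@(np.array(P)-E[:3,3]); a=np.array([c[0],-c[1]])/-c[2]
    a=a*(1+ci['k1']*(a@a)); return np.array([ci['fx']*a[0]+ci['cx'],ci['fy']*a[1]+ci['cy']])
def crop(src,dst,u0,v0,u1,v1,s):
    im=cv2.imread(src)[v0:v1,u0:u1]; im=cv2.resize(im,None,fx=s,fy=s,interpolation=cv2.INTER_CUBIC)
    for u in range((u0+9)//10*10,u1,10):
        cv2.line(im,((u-u0)*s,0),((u-u0)*s,6 if u%50 else 14),(0,0,255),1)
        if u%20==0: cv2.putText(im,str(u),((u-u0)*s+2,18),0,.35,(0,0,255),1)
    for v in range((v0+9)//10*10,v1,10):
        cv2.line(im,(0,(v-v0)*s),(6,(v-v0)*s),(0,0,255),1)
        cv2.putText(im,str(v),(8,(v-v0)*s+4),0,.35,(0,0,255),1)
    cv2.imwrite(dst,im)
E
python3 - <<'E'
from h import *
crop('pics/top0.png','pics/c1.png',130,120,260,270,4-0)
crop('pics/top0.png','pics/c2.png',280,85,470,215,4)
crop('pics/scene0.png','pics/c3.png',150,245,370,390,3)
E
```

```text
(no output)
```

View pics/c1.png

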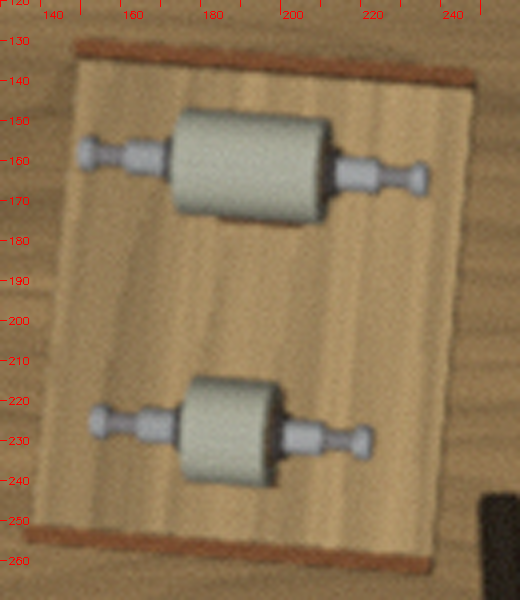

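View pics/c2.png

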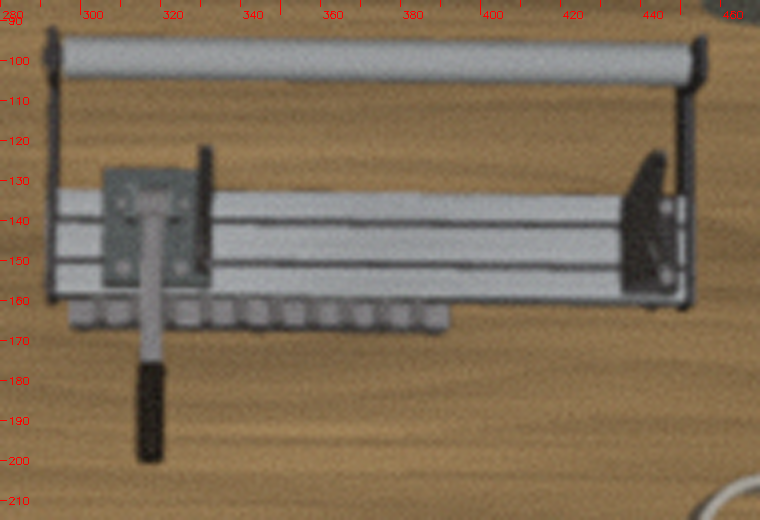

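View pics/c3.png

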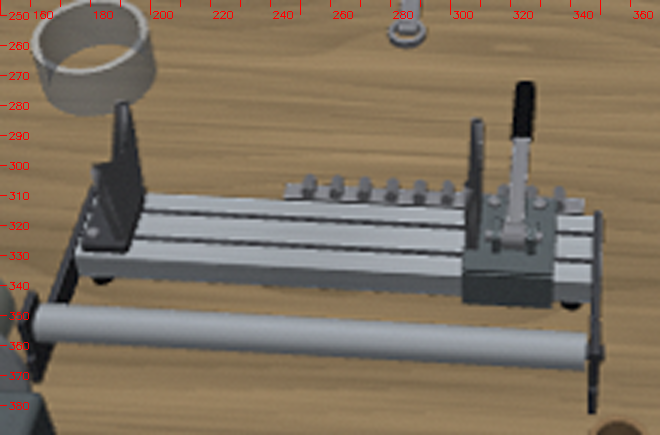

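```bash
python3 - <<'E'
from h import *
np.set_printoptions(precision=4,suppress=True)
P=dict(railFL=(293.5,159.5,.032),railFR=(452.5,160.7,.032),railBL=(294,132,.032),railBR=(453,134.5,.032),
 grip=(317.3,187.5,.0655),gripfar=(318,176,.0655),gripnear=(317,200,.0655),
 wL=(151.5,158,.043),wR=(234.5,164.5,.043),wc=(192.8,161.2,.06),paperTL=(177,147,.05),
 tape=(472,222,.03),nL=(154.5,225,.043),nR=(221,230.5,.043))
for k,(u,v,z) in P.items(): print(k,onz('top',(u,v),z))
E
```

```text
railFL [0.5906 0.0457 0.032 ]
railFR [ 0.5914 -0.3149  0.032 ]
railBL [0.654  0.0453 0.032 ]
railBR [ 0.6519 -0.3165  0.032 ]
grip [ 0.5217 -0.0087  0.0655]
gripfar [ 0.5474 -0.01    0.0655]
gripnear [ 0.494  -0.0083  0.0655]
wL [0.589  0.3651 0.043 ]
wR [0.5758 0.1778 0.043 ]
wc [0.579  0.2684 0.06  ]
paperTL [0.613  0.3067 0.05  ]
tape [ 0.4524 -0.3582  0.03  ]
nL [0.4375 0.3538 0.043 ]
nR [0.4266 0.205  0.043 ]
```

```bash
cat >> h.py <<'E'
from scipy.spatial.transform import Rotation as Rn
def go(p,ang=None):
    """ang: desired world heading (deg) of tool x"""
    s=bot.state(); R=Rn.from_quat(s['tcp_rot']).as_matrix(); d=R.T@(np.array(p)-s['eef_pos'])/0.4
    h=np.degrees(np.arctan2(R[1,0],R[0,0]))
    t=0 if ang is None else -(((ang-h)+180)%360-180)/90
    print('t',round(s['time_s'],2),'pos',s['eef_pos'].round(4),'hd',round(h,2),'zax',R[:,2].round(4),'F',s['ft_force'].round(1),'gap',round(s['finger_gap'],4),'q',s['joint_positions'].round(2))
    print('INC xyz',d.round(4),'turn',round(t,4),'rows',round(np.linalg.norm(d)*.4/.0417,1))
E
python3 - <<'E'
from h import *
go([.5,-.13,.25],-90)
E
```

```text
t 0.15 pos [ 0.2253 -0.4738  0.2308] hd -64.57 zax [-5.e-04  1.e-03 -1.e+00] F [-1.   0.3  0.2] gap 0.0853 q [-1.13  0.24 -0.01  1.32  0.    1.57]
INC xyz [-0.4815 -0.9894 -0.0474] turn 0.2825 rows 10.6
```

Call:
{"method": "drive_tool", "body": {
  "increments": [
    [1, [-0.03, -0.06, -0.003], 0.02],
    [1, [-0.08, -0.16, -0.01], 0.06],
    [1, [-0.13, -0.26, -0.02], 0.1],
    [1, [-0.175, -0.36, -0.03], 0.14],
    [1, [-0.22, -0.45, -0.04], 0.18],
    [1, [-0.265, -0.545, -0.047], 0.22],
    [1, [-0.31, -0.635, -0.047], 0.26],
    [1, [-0.355, -0.73, -0.047], 0.2825],
    [1, [-0.395, -0.82, -0.047], 0.2825],
    [1, [-0.43, -0.89, -0.047], 0.2825]
  ],
  "newtons": 40
}}

```text
time_s: 0.98
eef_pos: [0.4743, -0.1636, 0.25]
tcp_rot: [0.707, -0.707, -0.0, -0.0]
ft_force: [0.3, -0.9, 0.8]
finger_gap: 0.0852
```

```bash
python3 - <<'E'
from h import *
go([.5,-.06,.21],-90)
im=bot.get_image("wrist"); cv2.imwrite("pics/w1.png",im[:,:,::-1])
E
```

```text
t 0.98 pos [ 0.4743 -0.1636  0.25  ] hd -89.98 zax [ 2.e-04  2.e-04 -1.e+00] F [ 0.3 -0.9  0.8] gap 0.0852 q [-0.33  0.19 -0.03  1.35  0.    2.81]
INC xyz [-0.2591 -0.0643  0.1002] turn 0.0003 rows 2.7
```

View pics/w1.png

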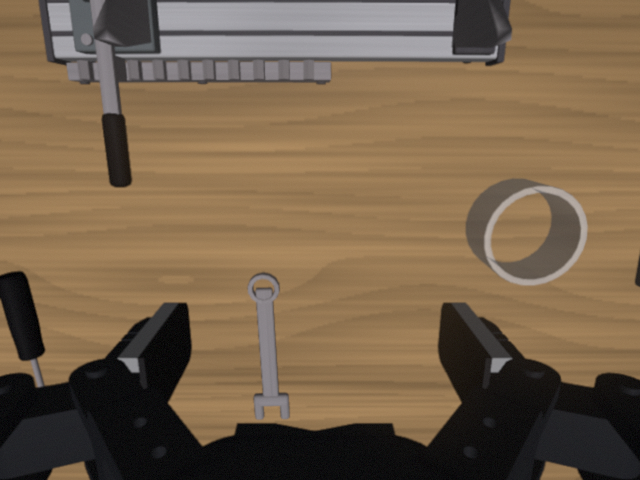

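The wrist view shows the grip at about (118,150), the rack teeth from 70 to 330 on row 70, and the tape at (535,235). I'll rise over the stand and measure both cradles.

Call:
{"method": "drive_tool", "body": {
  "increments": [
    [1, [0, -0.04, -0.02], 0],
    [1, [0, -0.1, -0.05], 0],
    [1, [0, -0.17, -0.08], 0],
    [1, [0, -0.23, -0.11], 0],
    [1, [0, -0.26, -0.125], -0.01],
    [1, [0, -0.265, -0.125], -0.017],
    [1, [0, -0.265, -0.125], -0.017],
    [1, [0, -0.265, -0.125], -0.017],
    [1, [0, -0.265, -0.125], -0.017],
    [1, [0, -0.265, -0.125], -0.017]
  ]
}}

```text
time_s: 1.87
eef_pos: [0.5781, -0.166, 0.3]
tcp_rot: [0.716, -0.698, -0.0, 0.0]
ft_force: [-0.6, -0.1, -0.5]
finger_gap: 0.0856
```

```bash
python3 - <<'E'
from h import *
go([.5,-.06,.21],-88.5)
import json
ci=bot.camera_info('wrist'); ci['extrinsics']=np.array(ci['extrinsics']).tolist(); json.dump(ci,open('w2.json','w'))
im=bot.get_image("wrist"); cv2.imwrite("pics/w2.png",im[:,:,::-1])
E
```

```text
t 1.87 pos [ 0.5781 -0.166   0.3   ] hd -88.5 zax [-6.e-04  2.e-04 -1.e+00] F [-0.6 -0.1 -0.5] gap 0.0856 q [-0.28  0.37  0.34  1.55  0.    2.84]
INC xyz [-0.2699  0.1881  0.2253] turn -0.0001 rows 3.8
```

View pics/w2.png

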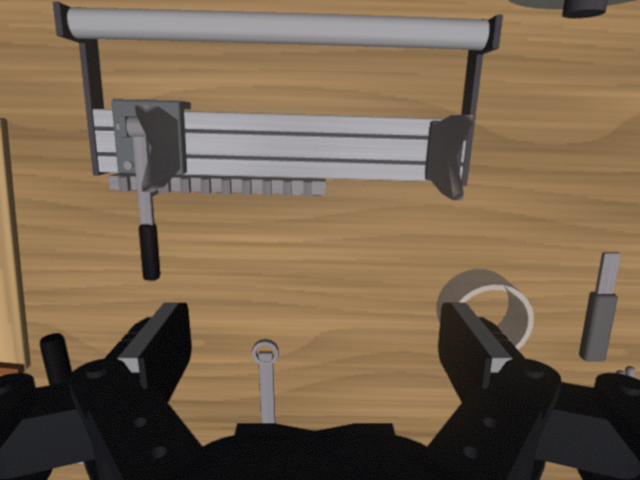

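```bash
python3 - <<'E'
from h import *
crop('pics/w2.png','pics/c4.png',85,90,215,290,3)
crop('pics/w2.png','pics/c5.png',400,100,500,210,5)
E
```

```text
(no output)
```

View pics/c4.png

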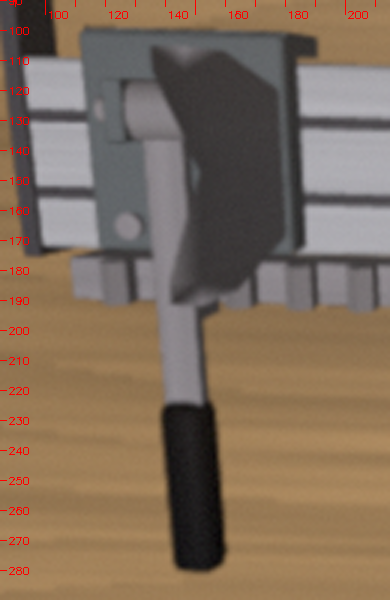

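View pics/c5.png

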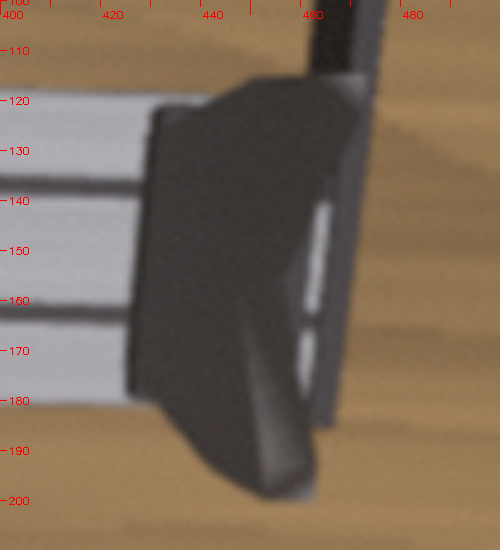

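```bash
cat > fit.py <<'E'
from h import *
import json
from scipy.optimize import least_squares
ci=json.load(open('w2.json')); ct=bot.camera_info('top')
# cam, pixel, stand x, y, z, uses carriage, use u,v
O=[('w',(147.7,224.7),-73,128,65.5,1,1,1),('w',(151.2,279),-131,128,65.5,1,1,1),
('w',(453.5,199.5),-32,4,123,0,1,1),('w',(463,199.5),-32,-4,123,0,1,1),
('w',(142,191),-32,104,123,1,1,1),('w',(135.7,105),32,104,123,1,1,1),
('w',(400,180.6),-30,30,32,0,0,1),('w',(185,173.5),-30,200,32,0,0,1),('w',(400,117.8),30,30,32,0,0,1),('w',(185,111.7),30,200,32,0,0,1),
('t',(318,175.5),-73,128,65.5,1,1,1),('t',(317.3,200),-131,128,65.5,1,1,1),
('t',(350,159.7),-30,200,32,0,0,1),('t',(430,160.5),-30,20,32,0,0,1),('t',(350,132.5),30,200,32,0,0,1),('t',(430,133.7),30,20,32,0,0,1)]
def P(p,o):
    a=p[2]; X,Y=o[2]/1e3,o[3]/1e3+p[3]*o[5]
    return [p[0]+X*np.cos(a)-Y*np.sin(a),p[1]+X*np.sin(a)+Y*np.cos(a),o[4]/1e3]
def f(p):
    r=[]
    for o in O:
        q=proj('x',P(p,o),ci if o[0]=='w' else ct)-o[1]
        k=1 if o[0]=='w' else 1.5
        r+=[q[0]*o[6]*k,q[1]*o[7]*k]
    return np.array(r)
s=least_squares(f,[.62,-.28,0,.14],loss='soft_l1')
print(s.x, np.degrees(s.x[2])); print(f(s.x).reshape(-1,2).round(1))
E
python3 fit.py
```

```text
[ 0.62203139 -0.27670211 -0.00113344  0.13952278] -0.06494120417404858
[[-2.1 -0.6]
 [-0.7  3.4]
 [-0.4  0. ]
 [ 0.4  0.3]
 [ 1.4  0.2]
 [ 0.8 -0.6]
 [-0.  -0.7]
 [ 0.   1.7]
 [ 0.  -1.3]
 [ 0.  -0.3]
 [-0.6 -0.6]
 [ 0.1  1.8]
 [-0.  -0.6]
 [-0.  -0.5]
 [-0.   1.2]
 [-0.   0.7]]
```

The fit puts the stand origin at (0.622, −0.277) with yaw about 0° and the carriage at 0.140. The target is 0.060, so the slide is −80 mm. The grip is at (0.520, −0.009, 0.058).

```bash
python3 - <<'E'
from h import *
go([.52,-.0087,.11],-88.5)
E
```

```text
t 1.92 pos [ 0.5782 -0.166   0.3002] hd -88.5 zax [-3.e-04  1.e-04 -1.e+00] F [ 0.1  0.  -0.4] gap 0.0854 q [-0.28  0.37  0.34  1.55  0.    2.84]
INC xyz [-0.3968  0.1351  0.4755] turn -0.0 rows 6.1
```

Call:
{"method": "drive_tool", "body": {
  "increments": [
    [1, [-0.03, 0.01, 0.03], 0],
    [1, [-0.09, 0.03, 0.1], 0],
    [1, [-0.15, 0.05, 0.18], 0],
    [1, [-0.21, 0.07, 0.25], 0],
    [1, [-0.27, 0.09, 0.32], 0],
    [1, [-0.33, 0.11, 0.39], 0],
    [1, [-0.38, 0.13, 0.45], 0],
    [1, [-0.397, 0.135, 0.475], 0],
    [1, [-0.397, 0.135, 0.475], 0],
    [1, [-0.397, 0.135, 0.475], 0]
  ]
}}

```text
time_s: 2.75
eef_pos: [0.5205, -0.0085, 0.1104]
tcp_rot: [0.717, -0.697, -0.0, 0.0]
ft_force: [0.4, -0.5, 1.0]
finger_gap: 0.0859
```

```bash
python3 - <<'E'
from h import *
go([.52,-.0087,.041],-88.5)
im=bot.get_image("wrist"); cv2.imwrite("pics/w3.png",im[:,:,::-1])
print(proj('wrist',[.52,-.0087,.0655]))
E
```

```text
t 2.75 pos [ 0.5205 -0.0085  0.1104] hd -88.43 zax [-2.e-04 -1.e-04 -1.e+00] F [ 0.4 -0.5  1. ] gap 0.0859 q [-0.02  0.3  -0.25  1.02 -0.    3.1 ]
INC xyz [0.0003 0.0012 0.1735] turn 0.0008 rows 1.7
[314.67052521 271.53190967]
```

View pics/w3.png

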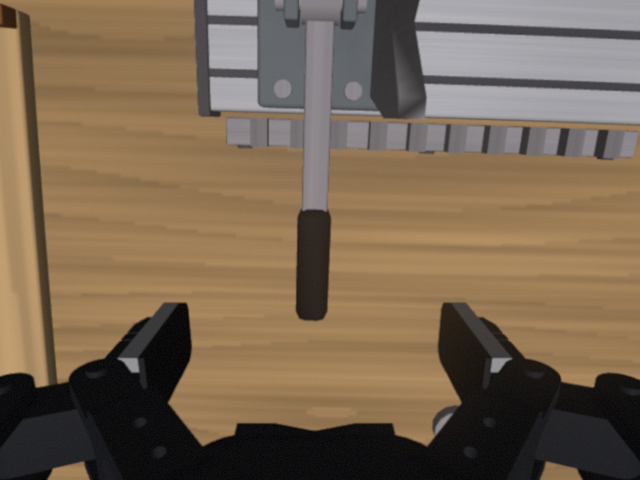

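The grip appears at (313,265), centred between the fingers and within a few mm of the prediction. I'll descend and close.

Call:
{"method": "drive_tool", "body": {
  "increments": [
    [1, [0, -0.002, 0.04], 0],
    [1, [0, -0.005, 0.09], 0],
    [1, [0, -0.005, 0.14], 0],
    [1, [0, -0.005, 0.174], 0],
    [1, [0, -0.005, 0.174], 0],
    [0.2, [0, -0.005, 0.174], 0],
    [-0.4, [0, -0.005, 0.174], 0],
    [-1, [0, -0.005, 0.174], 0],
    [-1, [0, -0.005, 0.174], 0],
    [-1, [0, -0.005, 0.174], 0]
  ],
  "newtons": 40
}}

```text
time_s: 3.63
eef_pos: [0.5234, -0.0086, 0.0413]
tcp_rot: [0.716, -0.698, 0.0, -0.001]
ft_force: [-0.3, 0.9, 0.1]
finger_gap: 0.0259
```

Call:
{"method": "drive_tool", "body": {
  "increments": [
    [-1, [0, 0, 0], 0],
    [-1, [0, 0, 0], 0],
    [-1, [0, 0, 0], 0],
    [-1, [0, 0, 0], 0],
    [-1, [0, 0, 0], 0],
    [-1, [0, 0, 0], 0],
    [-1, [0, 0, 0], 0],
    [-1, [0, 0, 0], 0],
    [-1, [0, 0, 0], 0],
    [-1, [0, 0, 0], 0]
  ]
}}

```text
time_s: 4.47
eef_pos: [0.5232, -0.0085, 0.041]
tcp_rot: [0.716, -0.698, 0.0, -0.0]
ft_force: [0.5, 0.1, 6.2]
finger_gap: 0.0154
```

```bash
python3 - <<'E'
from h import *
go([.52,-.0087,.041],-88.5)
im=bot.get_image("wrist"); cv2.imwrite("pics/w4.png",im[:,:,::-1])
E
```

```text
t 4.47 pos [ 0.5232 -0.0085  0.041 ] hd -88.49 zax [ 9.e-04  1.e-04 -1.e+00] F [0.5 0.1 6.2] gap 0.0154 q [-0.02  0.37 -0.35  0.85  0.    3.1 ]
INC xyz [ 0.0003  0.008  -0.    ] turn 0.0001 rows 0.1
```

View pics/w4.png

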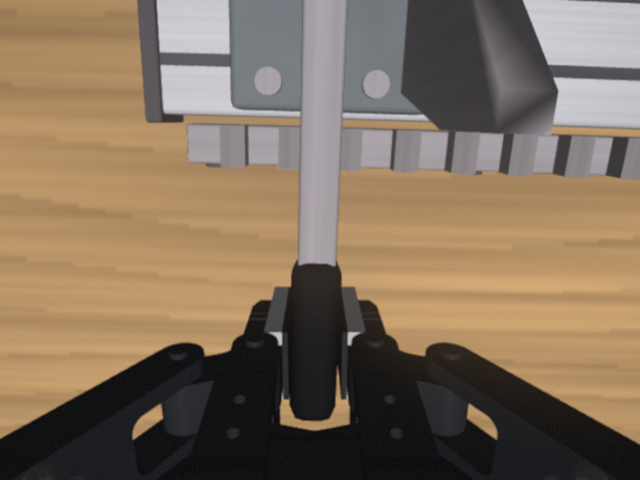

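The grip is pinched between the pads at (315,340), gap 15.4 mm. Lifting 35 mm along the arc.

Call:
{"method": "drive_tool", "body": {
  "increments": [
    [-1, [0, 0, -0.01], 0],
    [-1, [0, -0.001, -0.025], 0],
    [-1, [0, -0.003, -0.04], 0],
    [-1, [0, -0.005, -0.055], 0],
    [-1, [0, -0.008, -0.07], 0],
    [-1, [0, -0.011, -0.082], 0],
    [-1, [0, -0.013, -0.088], 0],
    [-1, [0, -0.013, -0.088], 0],
    [-1, [0, -0.013, -0.088], 0],
    [-1, [0, -0.013, -0.088], 0]
  ]
}}

```text
time_s: 5.35
eef_pos: [0.5278, -0.0085, 0.0755]
tcp_rot: [0.716, -0.698, -0.0, 0.0]
ft_force: [1.8, 0.6, -8.0]
finger_gap: 0.0153
```

```bash
python3 - <<'E'
from h import *
go([.528,-.0885,.076],-88.5)
im=bot.get_image("wrist"); cv2.imwrite("pics/w5.png",im[:,:,::-1])
E
```

```text
t 5.35 pos [ 0.5278 -0.0085  0.0755] hd -88.47 zax [-5.e-04 -1.e-04 -1.e+00] F [ 1.8  0.6 -8. ] gap 0.0153 q [-0.02  0.34 -0.29  0.94 -0.    3.1 ]
INC xyz [ 0.2     0.0047 -0.0012] turn 0.0004 rows 1.9
```

View pics/w5.png

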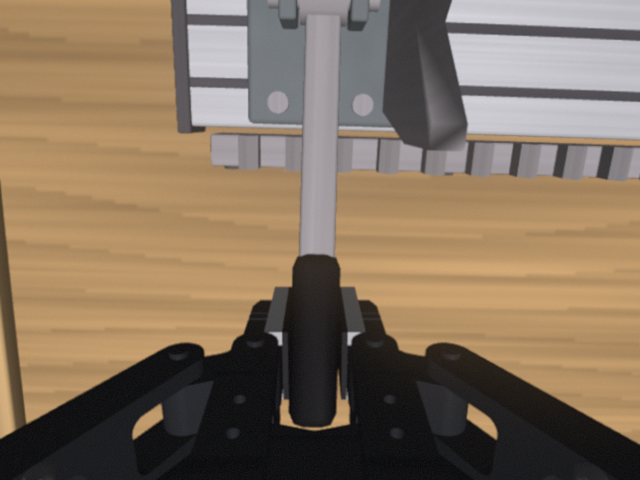

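The bar is up and still pinched. Sliding −80 mm slowly.

Call:
{"method": "drive_tool", "body": {
  "increments": [
    [-1, [0.01, 0, 0], 0],
    [-1, [0.03, 0, 0], 0],
    [-1, [0.055, 0.001, 0], 0],
    [-1, [0.08, 0.002, 0], 0],
    [-1, [0.105, 0.003, 0], 0],
    [-1, [0.13, 0.003, 0], 0],
    [-1, [0.155, 0.004, 0], 0],
    [-1, [0.18, 0.005, 0], 0],
    [-1, [0.195, 0.005, 0], 0],
    [-1, [0.2, 0.005, 0], 0]
  ]
}}

```text
time_s: 6.23
eef_pos: [0.5277, -0.0898, 0.0756]
tcp_rot: [0.716, -0.698, -0.0, 0.0]
ft_force: [-1.2, 1.3, -6.2]
finger_gap: 0.0153
```

```bash
python3 - <<'E'
from h import *
go([.523,-.0885,.043],-88.5)
im=bot.get_image("wrist"); cv2.imwrite("pics/w6.png",im[:,:,::-1])
im=bot.get_image("top"); cv2.imwrite("pics/t6.png",im[:,:,::-1])
crop('pics/t6.png','pics/t6c.png',280,85,470,215,4)
E
```

```text
t 6.23 pos [ 0.5277 -0.0898  0.0756] hd -88.55 zax [-1.e-03 -3.e-04 -1.e+00] F [-1.2  1.3 -6.2] gap 0.0153 q [-0.17  0.36 -0.27  0.95 -0.    2.95]
INC xyz [-0.0036  0.0115  0.0814] turn -0.0005 rows 0.8
```

View pics/w6.png

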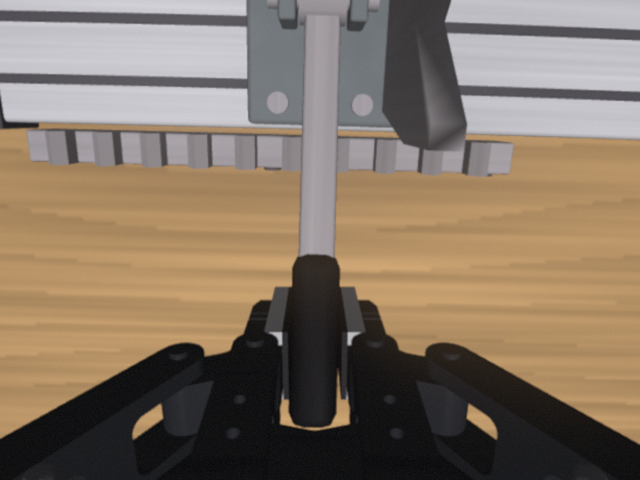

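View pics/t6c.png

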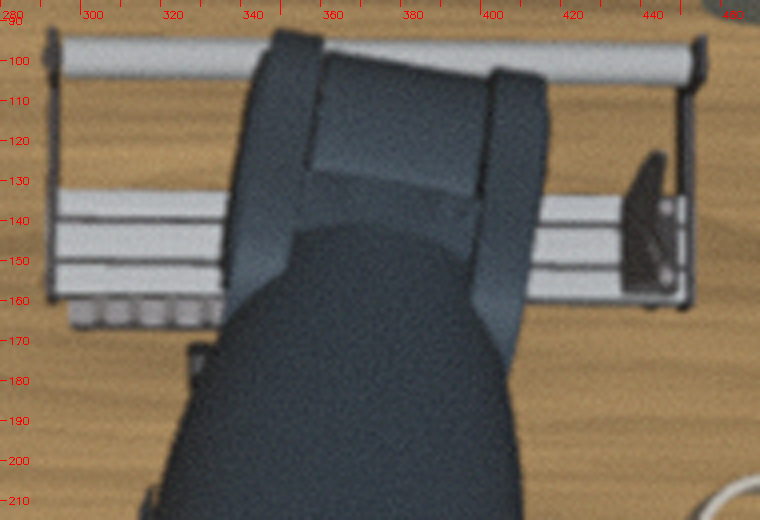

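The carriage has moved with the bar, by four rack pitches. Lowering the bar now, then I'll let go.

Call:
{"method": "drive_tool", "body": {
  "increments": [
    [-1, [0, 0.001, 0.005], 0],
    [-1, [0, 0.003, 0.02], 0],
    [-1, [0, 0.006, 0.035], 0],
    [-1, [0, 0.009, 0.05], 0],
    [-1, [0, 0.012, 0.065], 0],
    [-1, [0, 0.012, 0.077], 0],
    [-1, [0, 0.013, 0.084], 0],
    [-1, [0, 0.013, 0.084], 0],
    [-1, [0, 0.013, 0.084], 0],
    [-1, [0, 0.013, 0.084], 0]
  ]
}}

```text
time_s: 7.17
eef_pos: [0.5232, -0.0883, 0.0428]
tcp_rot: [0.717, -0.697, 0.0, -0.0]
ft_force: [-5.6, -0.1, 5.6]
finger_gap: 0.0156
```

```bash
python3 - <<'E'
from h import *
go([.523,-.0885,.043],-88.5)
im=bot.get_image("wrist"); cv2.imwrite("pics/w7.png",im[:,:,::-1])
E
```

```text
t 7.17 pos [ 0.5232 -0.0883  0.0428] hd -88.45 zax [ 8.e-04  3.e-04 -1.e+00] F [-5.6 -0.1  5.6] gap 0.0156 q [-0.17  0.38 -0.33  0.86  0.    2.95]
INC xyz [ 0.0005  0.0006 -0.0006] turn 0.0005 rows 0.0
```

View pics/w7.png

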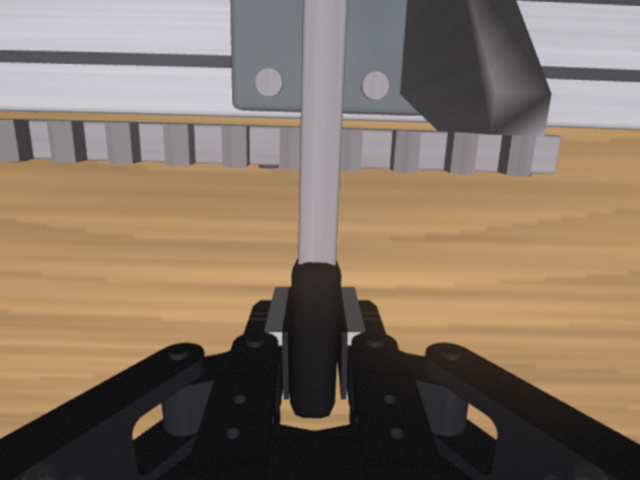

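The bar is down and the rack pattern looks the same as in the initial locked view. Letting go and rising.

Call:
{"method": "drive_tool", "body": {
  "increments": [
    [-0.3, [0, 0, 0], 0],
    [0.4, [0, 0, 0], 0],
    [1, [0, 0, 0], 0],
    [1, [0, 0, 0], 0],
    [1, [0, 0, 0], 0],
    [1, [0, 0.01, -0.06], 0],
    [1, [0, 0.02, -0.15], 0],
    [1, [0, 0.02, -0.24], 0],
    [1, [0, 0.02, -0.33], 0],
    [1, [0, 0.02, -0.4], 0]
  ]
}}

```text
time_s: 8.05
eef_pos: [0.5154, -0.0888, 0.205]
tcp_rot: [0.717, -0.698, 0.001, -0.001]
ft_force: [1.7, -0.4, 0.3]
finger_gap: 0.0857
```

```bash
python3 - <<'E'
from h import *
go([.57,.265,.26],-4)
ci=bot.camera_info('wrist')
im=bot.get_image("wrist"); cv2.imwrite("pics/w8.png",im[:,:,::-1])
import json
ci['extrinsics']=np.array(ci['extrinsics']).tolist(); json.dump(ci,open('w8.json','w'))
E
```

```text
t 8.05 pos [ 0.5154 -0.0888  0.205 ] hd -88.46 zax [ 2.3e-03 -2.0e-04 -1.0e+00] F [ 1.7 -0.4  0.3] gap 0.0857 q [-0.17  0.24 -0.07  1.25  0.    2.94]
INC xyz [-0.8806 -0.1605 -0.1373] turn -0.9385 rows 8.7
```

View pics/w8.png

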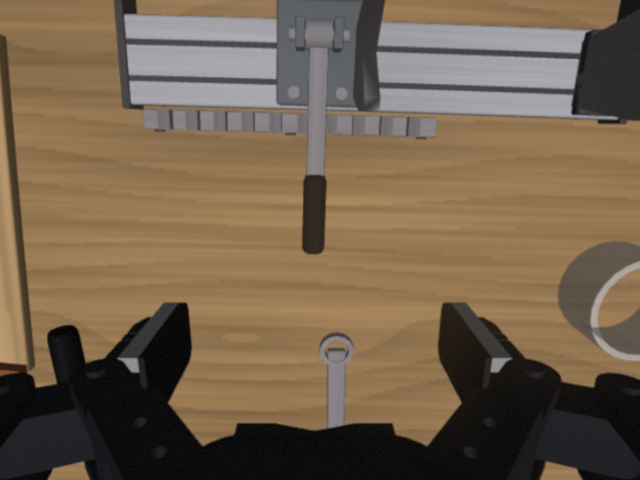

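```bash
python3 - <<'E'
from h import *
import json
ci=json.load(open('w8.json'))
for c in (.058,.06,.062,.08): print(c,[proj('',[.622+x,-.2767+.128+c,.0655],ci).round(1) for x in (-.073,-.131)], 'up',proj('',[.59,-.2767+.104+c,.123],ci).round(1),proj('',[.59,-.2767+.096+c,.123],ci).round(1))
crop('pics/w8.png','pics/w8c.png',270,0,440,260,3)
E
```

```text
0.058 [array([319.2, 174.3]), array([316.7, 256.4])] up [369.4 109.2] [385.  109.6]
0.06 [array([316.2, 174.2]), array([313.9, 256.4])] up [365.6 109.1] [381.1 109.5]
0.062 [array([313.2, 174.2]), array([311.1, 256.3])] up [361.7 108.9] [377.2 109.4]
0.08 [array([286.4, 173.4]), array([285.7, 255.6])] up [326.7 107.9] [342.2 108.4]
```

View pics/w8c.png

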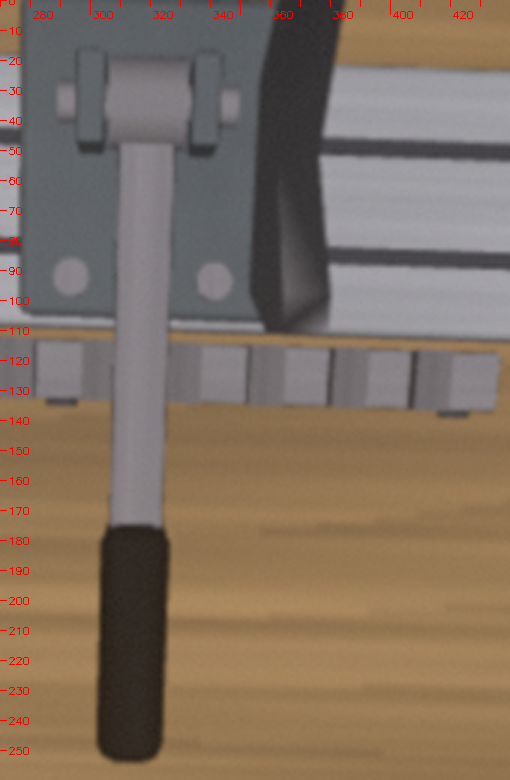

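The carriage reads about 0.060: the grip is at (315,175)–(313,253), as predicted for 0.060. Now to the tray.

Call:
{"method": "drive_tool", "body": {
  "increments": [
    [0.7, [-0.03, -0.01, -0.02], -0.03],
    [0.7, [-0.12, -0.03, -0.05], -0.1],
    [0.7, [-0.22, -0.05, -0.08], -0.18],
    [0.7, [-0.32, -0.07, -0.11], -0.26],
    [0.7, [-0.42, -0.09, -0.137], -0.34],
    [0.7, [-0.52, -0.11, -0.137], -0.42],
    [0.7, [-0.62, -0.13, -0.137], -0.5],
    [0.7, [-0.72, -0.15, -0.137], -0.58],
    [0.7, [-0.82, -0.16, -0.137], -0.66],
    [0.7, [-0.88, -0.16, -0.137], -0.74]
  ]
}}

```text
time_s: 8.93
eef_pos: [0.5693, 0.2693, 0.2556]
tcp_rot: [0.982, -0.187, -0.001, -0.0]
ft_force: [0.6, -1.3, -0.3]
finger_gap: 0.0726
```

```bash
python3 - <<'E'
from h import *
go([.58,.25,.25],-4)
E
```

```text
t 8.93 pos [0.5693 0.2693 0.2556] hd -21.6 zax [-1.2e-03  5.0e-04 -1.0e+00] F [ 0.6 -1.3 -0.3] gap 0.0726 q [0.44 0.42 0.32 1.47 0.   2.39]
INC xyz [0.0426 0.0349 0.0138] turn -0.1956 rows 0.5
```

Call:
{"method": "drive_tool", "body": {
  "increments": [
    [0.7, [0.01, 0.01, 0.004], -0.05],
    [0.7, [0.03, 0.03, 0.01], -0.12],
    [0.7, [0.043, 0.035, 0.014], -0.19],
    [0.7, [0.043, 0.035, 0.014], -0.196],
    [0.7, [0.043, 0.035, 0.014], -0.196],
    [0.7, [0.043, 0.035, 0.014], -0.196],
    [0.7, [0.043, 0.035, 0.014], -0.196],
    [0.7, [0.043, 0.035, 0.014], -0.196],
    [0.7, [0.043, 0.035, 0.014], -0.196],
    [0.7, [0.043, 0.035, 0.014], -0.196]
  ]
}}

```text
time_s: 9.77
eef_pos: [0.5801, 0.2454, 0.2515]
tcp_rot: [0.999, -0.04, 0.0, -0.0]
ft_force: [-0.5, 0.2, -0.7]
finger_gap: 0.0727
```

```bash
python3 - <<'E'
from h import *
go([.58,.27,.022],-4)
import json
ci=bot.camera_info('wrist')
im=bot.get_image("wrist"); cv2.imwrite("pics/w9.png",im[:,:,::-1])
ci['extrinsics']=np.array(ci['extrinsics']).tolist(); json.dump(ci,open('w9.json','w'))
E
```

```text
t 9.77 pos [0.5801 0.2454 0.2515] hd -4.56 zax [ 1.e-04  2.e-04 -1.e+00] F [-0.5  0.2 -0.7] gap 0.0727 q [0.4  0.42 0.3  1.46 0.   2.05]
INC xyz [-0.0053 -0.0611  0.5737] turn -0.0062 rows 5.5
```

View pics/w9.png

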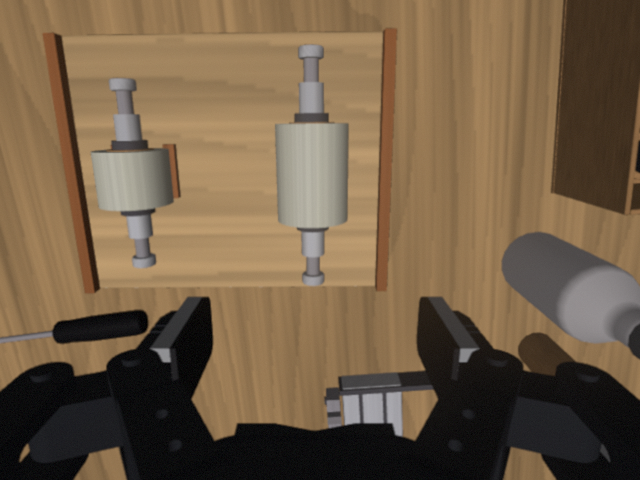

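```bash
python3 - <<'E'
from h import *
import json
crop('pics/w9.png','pics/w9c.png',255,30,365,300,3-1)
ci=json.load(open('w9.json'))
for uv,z in [((311,46),.053),((311,57),.053),((313.5,270),.053),((313.3,284),.043),((311,70),.043),((313.5,262),.043),((312,123),.073),((312,215),.073)]: print(uv,onz('',uv,z,ci).round(4))
for yc in (.262,.267,.272):
  for a in [-4.5,-3.5]:
    d=np.array([-np.sin(np.radians(a)),np.cos(np.radians(a)),0]); c=np.array([.582,yc,.043])
    print(yc,a,[proj('',c+d*s+[0,0,h],ci).round(0) for s,h in ((.098,.0),(-.098,.0),(.04,.03),(-.04,.03),(.089,0),(-.089,0))])
E
```

```text
(311, 46) [0.5874 0.3682 0.053 ]
(311, 57) [0.5867 0.3605 0.053 ]
(313.5, 270) [0.575  0.1897 0.053 ]
(313.3, 284) [0.5734 0.1728 0.043 ]
(311, 70) [0.586  0.3524 0.043 ]
(313.5, 262) [0.5753 0.1936 0.043 ]
(312, 123) [0.5837 0.3123 0.073 ]
(312, 215) [0.5781 0.2427 0.073 ]
0.262 -4.5 [array([315.,  60.]), array([315., 293.]), array([315., 137.]), array([315., 240.]), array([315.,  72.]), array([315., 283.])]
0.262 -3.5 [array([313.,  60.]), array([317., 293.]), array([314., 137.]), array([316., 240.]), array([313.,  72.]), array([317., 283.])]
0.267 -4.5 [array([314.,  53.]), array([315., 288.]), array([315., 130.]), array([315., 234.]), array([314.,  65.]), array([315., 278.])]
0.267 -3.5 [array([312.,  53.]), array([317., 287.]), array([314., 130.]), array([315., 234.]), array([312.,  65.]), array([316., 278.])]
0.272 -4.5 [array([314.,  46.]), array([314., 282.]), array([314., 123.]), array([314., 228.]), array([314.,  58.]), array([314., 273.])]
0.272 -3.5 [array([312.,  46.]), array([316., 282.]), array([313., 123.]), array([315., 228.]), array([312.,  58.]), array([316., 273.])]
```

View pics/w9c.png

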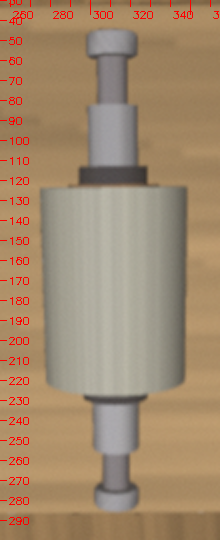

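The paper spans rows 123–226 at column 312. This gives a roll centre of about (0.581, 0.272) with the shaft yawed −4°, which agrees with the top view. I'll hover above it and check.

```bash
python3 - <<'E'
from h import *
go([.581,.272,.12],-4)
E
```

```text
t 9.82 pos [0.5801 0.2454 0.2514] hd -4.55 zax [ 1.e-04  2.e-04 -1.e+00] F [-0.2  0.6  0.4] gap 0.0724 q [0.4  0.42 0.3  1.46 0.   2.05]
INC xyz [-0.0031 -0.0664  0.3286] turn -0.0062 rows 3.2
```

Call:
{"method": "drive_tool", "body": {
  "increments": [
    [0.7, [0, -0.02, 0.05], -0.006],
    [0.7, [-0.003, -0.04, 0.13], -0.006],
    [0.7, [-0.003, -0.06, 0.21], -0.006],
    [0.7, [-0.003, -0.066, 0.28], -0.006],
    [0.7, [-0.003, -0.066, 0.32], -0.006],
    [0.7, [-0.003, -0.066, 0.328], -0.006],
    [0.7, [-0.003, -0.066, 0.328], -0.006],
    [0.7, [-0.003, -0.066, 0.328], -0.006],
    [0.7, [-0.003, -0.066, 0.328], -0.006],
    [0.7, [-0.003, -0.066, 0.328], -0.006]
  ]
}}

```text
time_s: 10.65
eef_pos: [0.5819, 0.272, 0.1218]
tcp_rot: [0.999, -0.035, 0.001, -0.001]
ft_force: [-0.3, 0.4, 0.8]
finger_gap: 0.0724
```

```bash
python3 - <<'E'
from h import *
go([.581,.272,.022],-4)
ci=bot.camera_info('wrist')
im=bot.get_image("wrist"); cv2.imwrite("pics/w10.png",im[:,:,::-1])
a=-4
d=np.array([-np.sin(np.radians(a)),np.cos(np.radians(a)),0]); c=np.array([.581,.272,.043])
print([proj('',c+d*s+[0,0,h],ci).round(1) for s,h in ((.098,.0),(-.098,.0),(.04,.03),(-.04,.03))])
E
```

```text
t 10.65 pos [0.5819 0.272  0.1218] hd -4.0 zax [ 0.0024  0.0012 -1.    ] F [-0.3  0.4  0.8] gap 0.0724 q [0.44 0.49 0.08 1.16 0.   2.08]
INC xyz [-0.0029  0.0006  0.2495] turn -0.0 rows 2.4
[array([312.2,  59. ]), array([312.6, 401.1]), array([312.2, 185.3]), array([312.4, 341.7])]
```

View pics/w10.png

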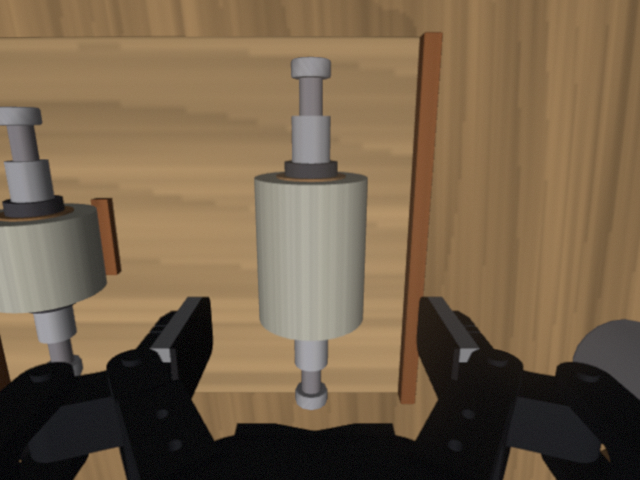

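```bash
python3 - <<'E'
from h import *
crop('pics/w10.png','pics/w10c.png',240,40,385,420,2-0)
ci=bot.camera_info('wrist'); a=-4
d=np.array([-np.sin(np.radians(a)),np.cos(np.radians(a)),0])
for yc in (.270,.273,.276,.279):
  c=np.array([.581,yc,.043])
  print(yc,[proj('',c+d*s+[0,0,h],ci).round(1)[1] for s,h in ((.098,.01),(.071,.006),(.04,.03),(-.04,.03),(-.098,0.01),(-.098,-.01))])
E
```

```text
0.27 [np.float64(60.2), np.float64(119.8), np.float64(189.5), np.float64(345.3), np.float64(414.9), np.float64(393.8)]
0.273 [np.float64(53.4), np.float64(113.5), np.float64(183.0), np.float64(340.0), np.float64(410.6), np.float64(389.8)]
0.276 [np.float64(46.5), np.float64(107.1), np.float64(176.5), np.float64(334.7), np.float64(406.3), np.float64(385.8)]
0.279 [np.float64(39.5), np.float64(100.8), np.float64(169.9), np.float64(329.4), np.float64(402.0), np.float64(381.7)]
```

View pics/w10c.png

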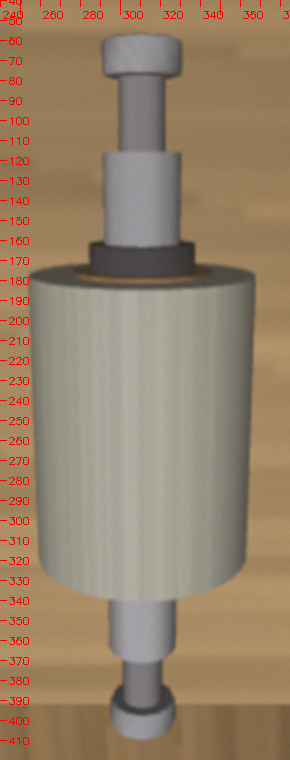

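The refined fit gives a centre of about (0.5805, 0.2725). Descending and gripping.

Call:
{"method": "drive_tool", "body": {
  "increments": [
    [0.7, [-0.002, 0, 0.04], 0],
    [0.7, [-0.003, -0.001, 0.1], 0],
    [0.7, [-0.003, -0.001, 0.16], 0],
    [0.7, [-0.003, -0.001, 0.21], 0],
    [0.7, [-0.003, -0.001, 0.24], 0],
    [0.7, [-0.003, -0.001, 0.25], 0],
    [0.7, [-0.003, -0.001, 0.25], 0],
    [0.5, [-0.003, -0.001, 0.25], 0],
    [0.3, [-0.003, -0.001, 0.25], 0],
    [0, [-0.003, -0.001, 0.25], 0]
  ],
  "newtons": 60
}}

```text
time_s: 11.53
eef_pos: [0.5803, 0.2726, 0.0217]
tcp_rot: [0.999, -0.035, 0.001, -0.001]
ft_force: [-2.6, -0.0, 4.8]
finger_gap: 0.0583
```

Call:
{"method": "drive_tool", "body": {
  "increments": [
    [-0.3, [0, 0, 0], 0],
    [-1, [0, 0, 0], 0],
    [-1, [0, 0, 0], 0],
    [-1, [0, 0, 0], 0],
    [-1, [0, 0, 0], 0],
    [-1, [0, 0, 0], 0],
    [-1, [0, 0, 0], 0],
    [-1, [0, 0, 0], 0],
    [-1, [0, 0, 0], 0],
    [-1, [0, 0, 0], 0]
  ]
}}

```text
time_s: 12.37
eef_pos: [0.5804, 0.2726, 0.0216]
tcp_rot: [0.999, -0.035, 0.001, -0.001]
ft_force: [-3.4, 0.6, 6.3]
finger_gap: 0.0588
```

```bash
python3 - <<'E'
from h import *
go([.5805,.2725,.2],-4)
im=bot.get_image("wrist"); cv2.imwrite("pics/w11.png",im[:,:,::-1])
E
```

```text
t 12.37 pos [0.5804 0.2726 0.0216] hd -3.99 zax [ 0.0016  0.0011 -1.    ] F [-3.4  0.6  6.3] gap 0.0588 q [ 0.44  0.56 -0.07  0.94  0.    2.08]
INC xyz [ 1.000e-03 -2.000e-04 -4.459e-01] turn 0.0001 rows 4.3
```

View pics/w11.png

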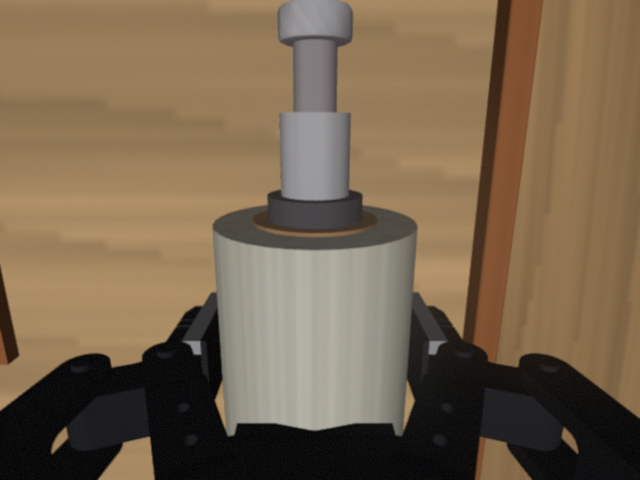

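Gripped across the diameter, gap 58.8 mm. Lifting gently.

Call:
{"method": "drive_tool", "body": {
  "increments": [
    [-1, [0, 0, -0.01], 0],
    [-1, [0, 0, -0.03], 0],
    [-1, [0, 0, -0.07], 0],
    [-1, [0, 0, -0.12], 0],
    [-1, [0, 0, -0.18], 0],
    [-1, [0, 0, -0.25], 0],
    [-1, [0, 0, -0.32], 0],
    [-1, [0, 0, -0.38], 0],
    [-1, [0, 0, -0.43], 0],
    [-1, [0, 0, -0.45], 0]
  ]
}}

```text
time_s: 13.25
eef_pos: [0.5809, 0.2726, 0.2039]
tcp_rot: [0.999, -0.035, 0.002, -0.001]
ft_force: [-0.6, 0.2, -4.4]
finger_gap: 0.0583
```

```bash
python3 - <<'E'
from h import *
go([.622,-.197,.202],0)
im=bot.get_image("wrist"); cv2.imwrite("pics/w12.png",im[:,:,::-1])
im=bot.get_image("scene"); cv2.imwrite("pics/s12.png",im[:,:,::-1])
E
```

```text
t 13.25 pos [0.5809 0.2726 0.2039] hd -4.0 zax [ 0.0041  0.0018 -1.    ] F [-0.6  0.2 -4.4] gap 0.0583 q [ 0.44  0.45  0.23  1.35 -0.    2.08]
INC xyz [0.1844 1.1639 0.003 ] turn -0.0444 rows 11.3
```

View pics/w12.png

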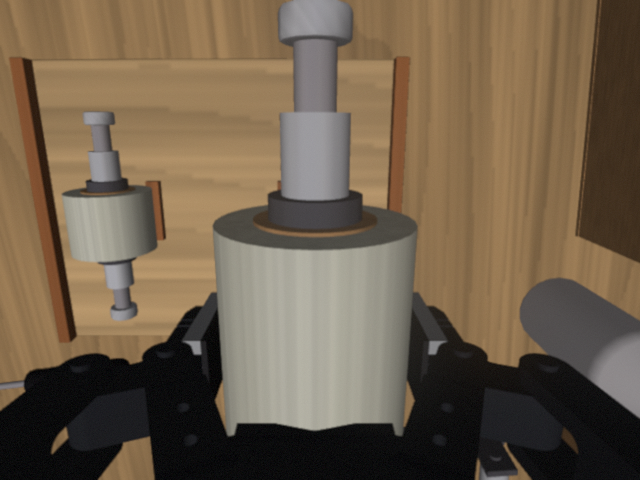

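View pics/s12.png

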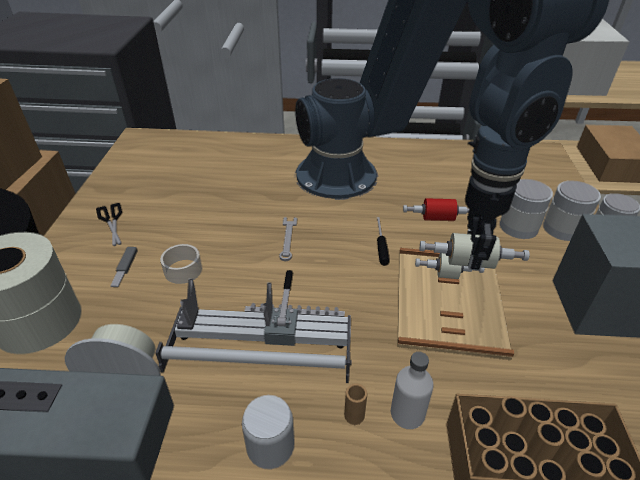

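The roll is held level and firmly (near end at (315,20), same as before the lift), and the narrow roll is undisturbed. Carrying it over to the stand.

Call:
{"method": "drive_tool", "body": {
  "increments": [
    [-1, [0.003, 0.02, 0], 0],
    [-1, [0.01, 0.06, 0], -0.01],
    [-1, [0.02, 0.125, 0], -0.02],
    [-1, [0.03, 0.2, 0], -0.03],
    [-1, [0.043, 0.275, 0], -0.04],
    [-1, [0.055, 0.35, 0], -0.044],
    [-1, [0.067, 0.425, 0], -0.044],
    [-1, [0.08, 0.5, 0], -0.044],
    [-1, [0.09, 0.57, 0], -0.044],
    [-1, [0.1, 0.63, 0], -0.044]
  ]
}}

```text
time_s: 14.18
eef_pos: [0.601, 0.0155, 0.198]
tcp_rot: [1.0, -0.001, -0.002, 0.0]
ft_force: [-0.3, -0.5, -5.1]
finger_gap: 0.0586
```

```bash
python3 - <<'E'
from h import *
go([.622,-.197,.2],0)
E
```

```text
t 14.18 pos [0.601  0.0155 0.198 ] hd -0.08 zax [-3.5e-03 -4.0e-04 -1.0e+00] F [-0.3 -0.5 -5.1] gap 0.0586 q [ 0.03  0.38  0.11  1.3  -0.    1.6 ]
INC xyz [ 0.0533  0.5311 -0.0049] turn -0.0009 rows 5.1
```

Call:
{"method": "drive_tool", "body": {
  "increments": [
    [-1, [0.006, 0.06, 0], 0],
    [-1, [0.012, 0.12, 0], 0],
    [-1, [0.019, 0.19, 0], 0],
    [-1, [0.026, 0.26, 0], 0],
    [-1, [0.034, 0.34, 0], 0],
    [-1, [0.042, 0.42, 0], 0],
    [-1, [0.048, 0.48, 0], 0],
    [-1, [0.051, 0.51, 0], 0],
    [-1, [0.053, 0.525, 0], 0],
    [-1, [0.053, 0.53, 0], 0]
  ]
}}

```text
time_s: 15.02
eef_pos: [0.6226, -0.1947, 0.1986]
tcp_rot: [1.0, -0.001, -0.001, -0.0]
ft_force: [0.6, -0.0, -4.2]
finger_gap: 0.0585
```

Call:
{"method": "drive_tool", "body": {
  "increments": [
    [-1, [0, 0, 0], 0],
    [-1, [0, 0, 0], 0],
    [-1, [0, 0, 0], 0],
    [-1, [0, 0, 0], 0],
    [-1, [0, 0, 0], 0],
    [-1, [0, 0, 0], 0],
    [-1, [0, 0, 0], 0],
    [-1, [0, 0, 0], 0],
    [-1, [0, 0, 0], 0],
    [-1, [0, 0, 0], 0]
  ]
}}

```text
time_s: 15.85
eef_pos: [0.6233, -0.194, 0.2001]
tcp_rot: [1.0, -0.0, -0.0, -0.0]
ft_force: [-0.7, 0.3, -4.5]
finger_gap: 0.0586
```

```bash
python3 - <<'E'
from h import *
go([.622,-.197,.14],0)
for n in ('wrist','scene','top'):
    im=bot.get_image(n); cv2.imwrite(f"pics/{n}13.png",im[:,:,::-1])
ci=bot.camera_info('wrist')
s=bot.state()
c=s['eef_pos']+[0,0,.0214]
print('proj roll', [proj('',c+[0,y,z],ci).round(1) for y,z in ((.098,.01),(.071,.006),(.089,.006),(.04,.03))])
print('scene roll ends',[proj('scene',c+[0,y,0]).round(1) for y in (.08,-.08)])
print('cradle slide tips',[proj('',[.622+x,-.2767+.16+y,.123],ci).round(1) for x,y in ((-.032,.004),(-.032,-.004),(.032,.004),(.032,-.004))])
crop('pics/scene13.png','pics/s13c.png',150,170,370,390,3)
E
```

```text
t 15.85 pos [ 0.6233 -0.194   0.2001] hd -0.03 zax [-1.e-04  1.e-04 -1.e+00] F [-0.7  0.3 -4.5] gap 0.0586 q [-0.3   0.47  0.26  1.36  0.    1.27]
INC xyz [-0.0033  0.0076  0.1502] turn -0.0004 rows 1.4
proj roll [array([314.3,  -8.3]), array([314.4, 110.4]), array([314.3,  36.1]), array([314.5, 250.1])]
scene roll ends [array([264.3, 256.8]), array([178.3, 253. ])]
cradle slide tips [array([247.4,  94.1]), array([248. , 110.8]), array([375.9,  94. ]), array([375.3, 110.7])]
```

View pics/wrist13.png

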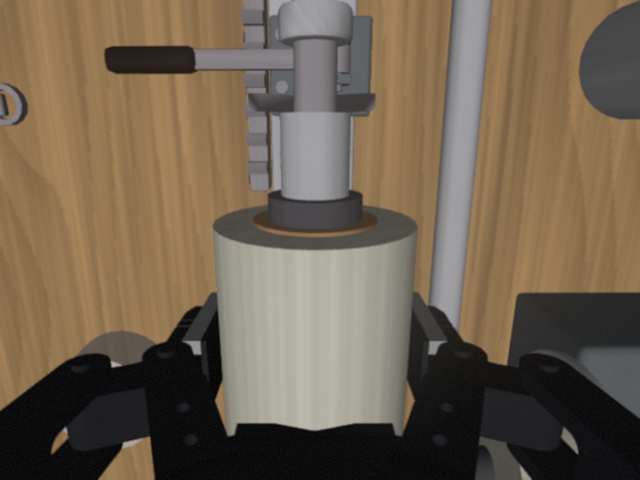

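View pics/s13c.png

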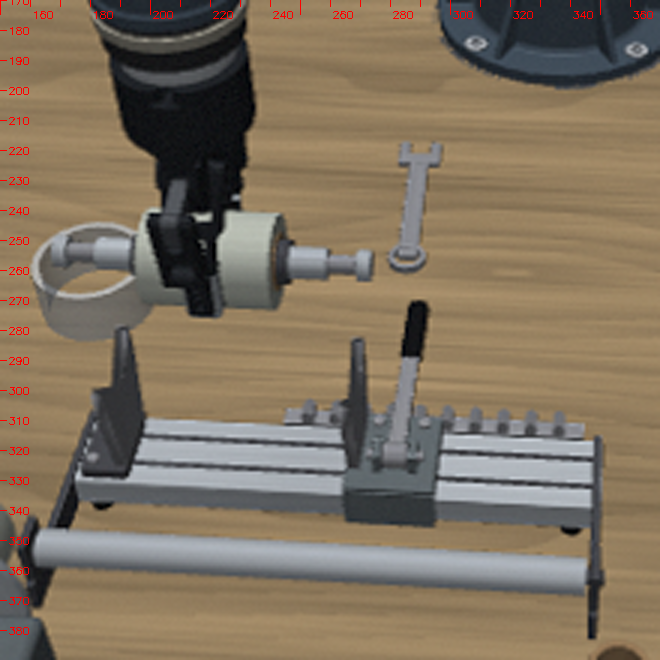

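The wrist view shows the sliding cradle's prongs at (250,102) and (375,102), as predicted for carriage 0.060, and the neck (rows 42–112) over them. The scene view shows the roll level. Correcting −1.3 mm in x and −2.7 mm in y, and lowering to just inside the V mouths.

Call:
{"method": "drive_tool", "body": {
  "increments": [
    [-1, [-0.003, 0.006, 0.01], 0],
    [-1, [-0.003, 0.007, 0.03], 0],
    [-1, [-0.003, 0.007, 0.06], 0],
    [-1, [-0.003, 0.007, 0.1], 0],
    [-1, [-0.003, 0.007, 0.14], 0],
    [-1, [-0.003, 0.007, 0.175], 0],
    [-1, [-0.003, 0.007, 0.205], 0],
    [-1, [-0.003, 0.007, 0.225], 0],
    [-1, [-0.003, 0.007, 0.237], 0],
    [-1, [-0.003, 0.007, 0.237], 0]
  ]
}}

```text
time_s: 16.83
eef_pos: [0.6215, -0.1966, 0.104]
tcp_rot: [1.0, -0.0, -0.001, -0.0]
ft_force: [0.1, 0.6, -5.4]
finger_gap: 0.0587
```

```bash
python3 - <<'E'
from h import *
go([.622,-.1967,.087],0)
for n in ('wrist','scene'):
    im=bot.get_image(n); cv2.imwrite(f"pics/{n}14.png",im[:,:,::-1])
crop('pics/scene14.png','pics/s14c.png',150,190,370,390,3)
crop('pics/wrist14.png','pics/w14c.png',200,0,430,240,3)
E
```

```text
t 16.83 pos [ 0.6215 -0.1966  0.104 ] hd -0.04 zax [-1.8e-03  6.0e-04 -1.0e+00] F [ 0.1  0.6 -5.4] gap 0.0587 q [-0.31  0.52  0.08  1.14  0.    1.27]
INC xyz [0.0013 0.0002 0.0424] turn -0.0004 rows 0.4
```

View pics/w14c.png

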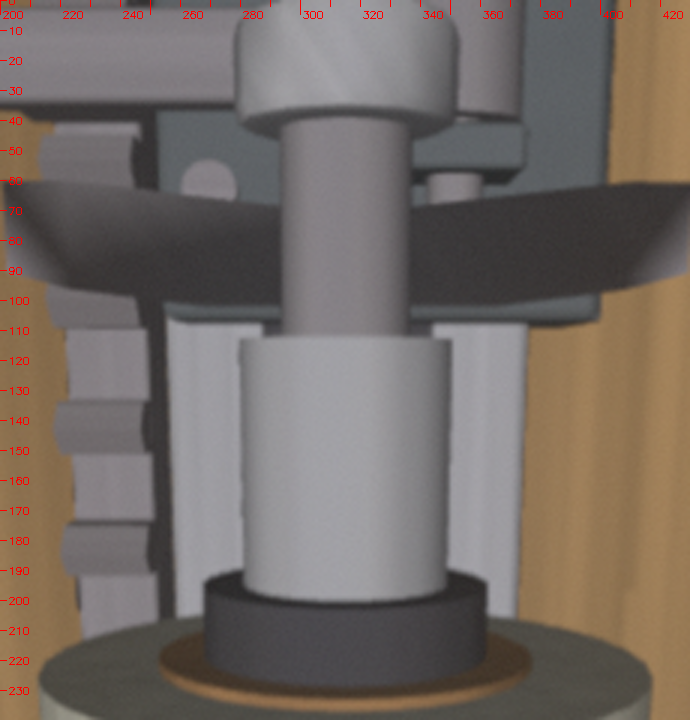

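View pics/s14c.png

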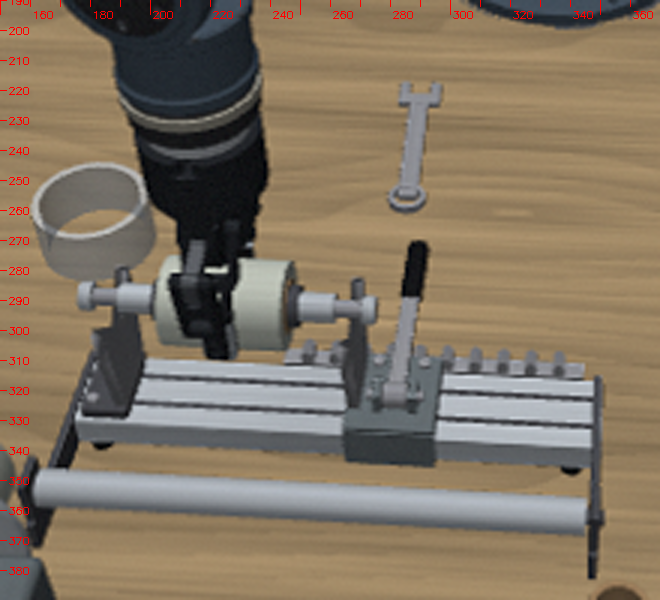

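Both necks line up with their plates: in the wrist crop the plate spans rows 62–92, centred in the neck's 42–112. Lowering on, slowly.

Call:
{"method": "drive_tool", "body": {
  "increments": [
    [-1, [0.001, 0, 0.006], 0],
    [-1, [0.001, 0, 0.013], 0],
    [-1, [0.001, 0, 0.02], 0],
    [-1, [0.001, 0, 0.027], 0],
    [-1, [0.001, 0, 0.034], 0],
    [-1, [0.001, 0, 0.04], 0],
    [-1, [0.001, 0, 0.044], 0],
    [-1, [0.001, 0, 0.046], 0],
    [-1, [0.001, 0, 0.046], 0],
    [-1, [0.001, 0, 0.046], 0]
  ]
}}

```text
time_s: 17.77
eef_pos: [0.6225, -0.1968, 0.0869]
tcp_rot: [1.0, -0.0, -0.0, -0.0]
ft_force: [-0.1, 0.2, -4.9]
finger_gap: 0.0581
```

```bash
python3 - <<'E'
from h import *
go([.622,-.1967,.0835],0)
E
```

```text
t 17.77 pos [ 0.6225 -0.1968  0.0869] hd -0.03 zax [-1.e-04  1.e-04 -1.e+00] F [-0.1  0.2 -4.9] gap 0.0581 q [-0.31  0.53  0.06  1.1   0.    1.27]
INC xyz [-0.0014 -0.0001  0.0084] turn -0.0004 rows 0.1
```

Call:
{"method": "drive_tool", "body": {
  "increments": [
    [-1, [0, 0, 0.001], 0],
    [-1, [0, 0, 0.002], 0],
    [-1, [0, 0, 0.003], 0],
    [-1, [0, 0, 0.004], 0],
    [-1, [0, 0, 0.005], 0],
    [-1, [0, 0, 0.006], 0],
    [-1, [0, 0, 0.007], 0],
    [-1, [0, 0, 0.0075], 0],
    [-1, [0, 0, 0.0075], 0],
    [-1, [0, 0, 0.0075], 0]
  ]
}}

```text
time_s: 18.6
eef_pos: [0.6226, -0.1968, 0.0849]
tcp_rot: [1.0, -0.0, 0.0, 0.0]
ft_force: [-3.2, 0.8, 5.2]
finger_gap: 0.0582
```

```bash
python3 - <<'E'
from h import *
go([.622,-.1967,.0835],0)
for n in ('wrist','scene'):
    im=bot.get_image(n); cv2.imwrite(f"pics/{n}15.png",im[:,:,::-1])
crop('pics/scene15.png','pics/s15c.png',160,250,300,350,5)
crop('pics/wrist15.png','pics/w15c.png',200,0,430,240,3)
E
```

```text
t 18.6 pos [ 0.6226 -0.1968  0.0849] hd -0.03 zax [ 9.e-04 -2.e-04 -1.e+00] F [-3.2  0.8  5.2] gap 0.0582 q [-0.31  0.53  0.05  1.1   0.    1.27]
INC xyz [-0.0016 -0.0002  0.0036] turn -0.0004 rows 0.0
```

View pics/s15c.png

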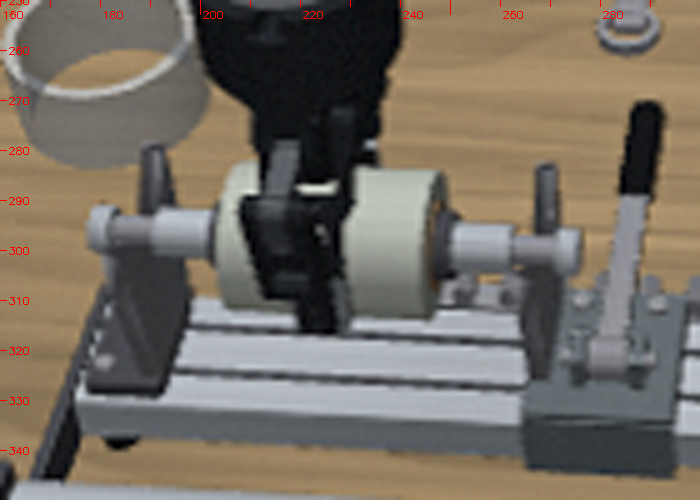

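Contact: the force reversed from −4.9 to +5.2 N. The −3.2 N in x suggests a slight offset in x, so I'll nudge −1 mm and check before letting go.

Call:
{"method": "drive_tool", "body": {
  "increments": [
    [-1, [-0.001, 0, 0], 0],
    [-1, [-0.002, 0, 0], 0],
    [-1, [-0.003, 0, 0], 0],
    [-1, [-0.003, 0, 0], 0],
    [-1, [-0.003, 0, 0], 0],
    [-1, [-0.003, 0, 0.001], 0],
    [-1, [-0.003, 0, 0.001], 0],
    [-1, [-0.003, 0, 0.001], 0],
    [-1, [-0.003, 0, 0.001], 0],
    [-1, [-0.003, 0, 0.001], 0]
  ]
}}

```text
time_s: 19.53
eef_pos: [0.6218, -0.1969, 0.0842]
tcp_rot: [1.0, -0.0, 0.001, 0.0]
ft_force: [-0.6, 0.9, 6.9]
finger_gap: 0.0586
```

```bash
python3 - <<'E'
from h import *
go([.622,-.1967,.0835],0); print(bot.state()['moment'])
E
```

```text
t 19.53 pos [ 0.6218 -0.1969  0.0842] hd -0.03 zax [ 1.1e-03 -2.0e-04 -1.0e+00] F [-0.6  0.9  6.9] gap 0.0586 q [-0.31  0.53  0.05  1.09  0.    1.26]
INC xyz [ 0.0005 -0.0004  0.0016] turn -0.0003 rows 0.0
[0.12169885 0.20861527 0.01463816]
```

It is seated, with about zero lateral force. Opening slowly.

Call:
{"method": "drive_tool", "body": {
  "increments": [
    [0.38, [0, 0, 0], 0],
    [0.4, [0, 0, 0], 0],
    [0.43, [0, 0, 0], 0],
    [0.46, [0, 0, 0], 0],
    [0.5, [0, 0, 0], 0],
    [0.55, [0, 0, 0], 0],
    [0.65, [0, 0, 0], 0],
    [0.8, [0, 0, 0], 0],
    [0.8, [0, 0, 0], 0],
    [0.8, [0, 0, 0], 0]
  ]
}}

```text
time_s: 20.37
eef_pos: [0.6213, -0.1967, 0.0835]
tcp_rot: [1.0, -0.0, -0.0, -0.0]
ft_force: [0.9, -0.2, -0.3]
finger_gap: 0.0767
```

```bash
python3 - <<'E'
from h import *
go([.622,-.1967,.25],0)
for n in ('wrist','scene'):
    im=bot.get_image(n); cv2.imwrite(f"pics/{n}16.png",im[:,:,::-1])
crop('pics/scene16.png','pics/s16c.png',160,250,300,350,5)
E
```

```text
t 20.37 pos [ 0.6213 -0.1967  0.0835] hd -0.03 zax [-1.e-04  1.e-04 -1.e+00] F [ 0.9 -0.2 -0.3] gap 0.0767 q [-0.31  0.53  0.05  1.09  0.    1.26]
INC xyz [ 1.600e-03 -1.000e-04 -4.163e-01] turn -0.0003 rows 4.0
```

View pics/wrist16.png

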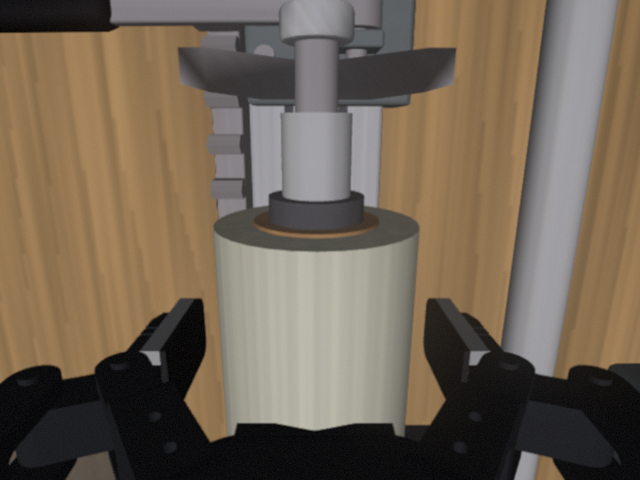

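View pics/s16c.png

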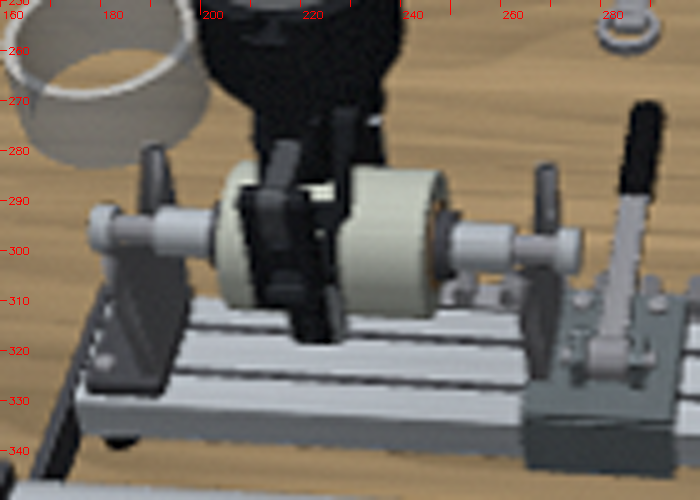

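The roll rests in both cradles and the fingers are clear of the paper (pads at columns 205 and 425, paper 215–418). Rising straight up.

Call:
{"method": "drive_tool", "body": {
  "increments": [
    [0.9, [0.001, 0, -0.01], 0],
    [0.9, [0.001, 0, -0.04], 0],
    [0.9, [0.001, 0, -0.08], 0],
    [0.9, [0.001, 0, -0.13], 0],
    [0.9, [0.001, 0, -0.19], 0],
    [0.9, [0.001, 0, -0.26], 0],
    [0.9, [0.001, 0, -0.34], 0],
    [0.9, [0.001, 0, -0.42], 0],
    [0.9, [0.001, 0, -0.48], 0],
    [0.9, [0.001, 0, -0.5], 0]
  ]
}}

```text
time_s: 21.3
eef_pos: [0.6227, -0.197, 0.2883]
tcp_rot: [1.0, -0.0, 0.003, 0.001]
ft_force: [-0.4, -0.6, -0.4]
finger_gap: 0.0813
```

Call:
{"method": "drive_tool", "body": {
  "increments": [
    [0.9, [-0.05, 0, 0], 0],
    [0.9, [-0.13, 0, 0], 0],
    [0.9, [-0.2, 0, 0], 0],
    [0.9, [-0.28, 0, 0], 0],
    [0.9, [-0.35, 0, 0], 0],
    [0.9, [-0.42, 0, 0], 0],
    [0.9, [-0.48, 0, 0], 0],
    [0.9, [-0.5, 0, 0], 0],
    [0.9, [-0.5, 0, 0], 0],
    [0.9, [-0.5, 0, 0], 0]
  ]
}}

```text
time_s: 22.13
eef_pos: [0.4223, -0.1968, 0.2837]
tcp_rot: [1.0, -0.001, 0.001, 0.0]
ft_force: [0.5, -0.3, 0.5]
finger_gap: 0.0811
```

```bash
python3 - <<'E'
from h import *
go([.622,-.1967,.25],0)
for n in ('top','scene'):
    im=bot.get_image(n); cv2.imwrite(f"pics/{n}17.png",im[:,:,::-1])
crop('pics/scene17.png','pics/s17c.png',150,240,310,350,5)
crop('pics/top17.png','pics/t17c.png',280,85,470,215,4)
for y in (.08,-.08): print(proj('scene',[.622,-.1967+y,.105]), proj('top',[.622,-.1967+y,.105]))
E
```

```text
t 22.13 pos [ 0.4223 -0.1968  0.2837] hd -0.06 zax [ 1.e-03 -2.e-04 -1.e+00] F [ 0.5 -0.3  0.5] gap 0.0811 q [-0.44  0.12 -0.03  1.42  0.    1.14]
INC xyz [ 0.4993 -0.0008  0.0848] turn -0.0007 rows 4.9
[267.14318023 298.98171487] [368.00387965 138.95848741]
[187.93292043 295.30952875] [442.23760597 139.70518807]
```

View pics/s17c.png

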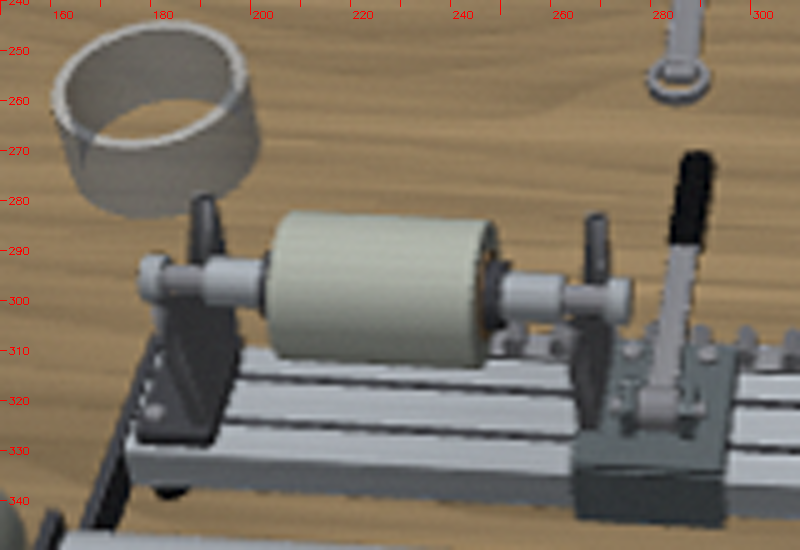

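View pics/top17.png

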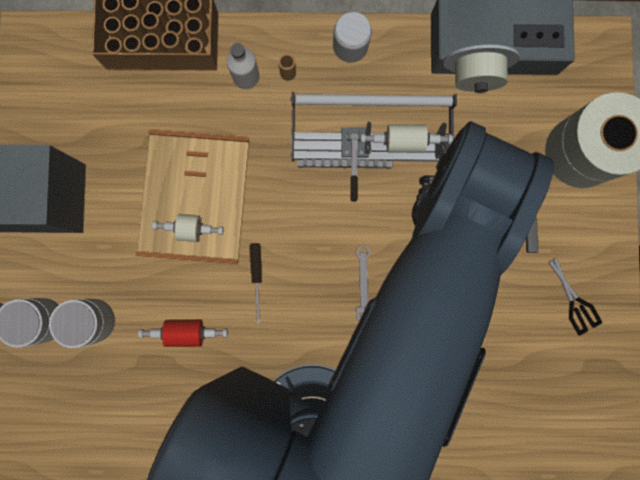

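View pics/t17c.png

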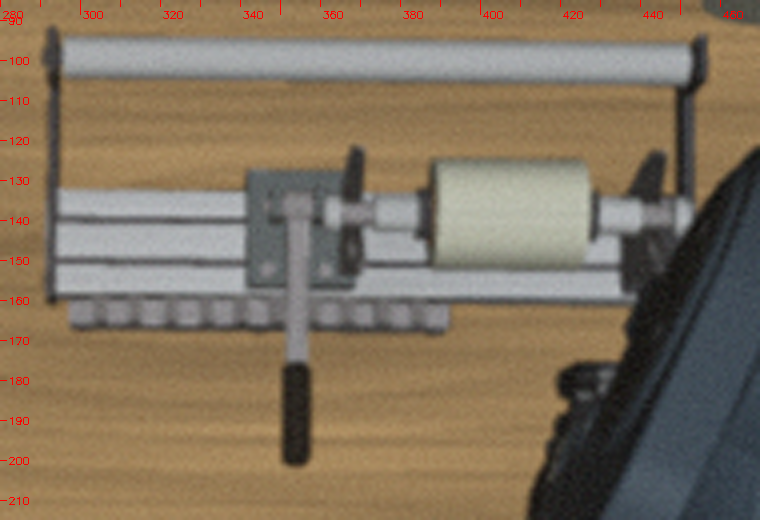

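Both necks lie in the cradles: they are at (267,299) and about (187,296) in the scene view, against predictions of (267,299) and (188,295). The grip is at the same height as in the start view, and the tape, narrow roll and red roll are untouched. The arm is clear, so I'm handing in.

```bash
python3 - <<'E'
from h import *
print(bot.sign_off())
E
```

```text
the job is handed in; nothing more can be done
None
```

The job is done and handed in at about 22 s of the 53 s allowed.

- **Stand:** I held the release bar up and slid the upright 80 mm, from the 0.140 notch to the 0.060 notch, where the cradles are 160 mm apart. I then lowered the bar and let go. The camera check read the carriage at about 0.060, with the bar back at its down height.
- **Wide roll:** I gripped it across the diameter and carried it level to the stand. I lowered it until the necks touched, shifted it about 1 mm in x to clear a small side load, and opened the fingers slowly.
- **Last checks:** The scene view showed both necks in the cradles within about 1 px of prediction. The force readings were near zero and the gripper was well clear. The narrow roll and the red look-alike had not moved in the last top view. The arm hid the tape there, but it looked undisturbed in the scene view.
- **Disagreements:** In the last view before the grip, different edges of the roll put its centre 3 mm apart along the shaft (0.271–0.274 m). I used the middle value, and the necks still sat centred on the plates. First contact was about 1.4 mm high before the x shift. Nothing failed.

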